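# Free a rigid air tube from a push-fit port

## Robot

A 7-joint arm with a two-finger parallel gripper is mounted at the origin on the work surface. World frame = base frame: x ahead of the robot, y to its left, z up, the work surface at z = 0. Lengths are in m, angles in rad, forces in N, time in s.
With the tool pointing down it reaches from about 0.425 to 0.875 m from the base axis. Payload 4.7 kg.
Tool frame: the origin (TCP) lies at the very end of the fingers, on their centre line; the grasp point (between the pads) lies 19 mm behind it; z points along the fingers, y is the direction in which the jaws open and shut (so a half turn about z gives the same grasp; the last joint's range is limited). The gripper opens to 87 mm and grips with 3 to 60 N. Pads are 19 mm wide; open, the fingers measure 117 mm over their backs; the gripper's body (75 mm by 190 mm) begins 51 mm behind the grasp point.
Start: joints at [-1.31, 0.321, -0.07, 1.45, 0.023, 1.371, -0.057], TCP at [0.159, 0.63, 0.223] pointing down, gripper open.
Joint ranges: [-2.86, 2.86], [-0.3, 2.09], [-1.38, 1.24], [0.06, 2.45], [-1.56, 4.7], [0.09, 2.05], [-2.69, 2.69]. Speed limits (rad/s): [2.57, 2.57, 3.14, 3.14, 3.14, 3.14, 3.14].

## Interface

Orientations are given as a unit quaternion [x, y, z, w].
In Python, from station import * gives the robot as it stands.
- The arm moves only by the shell command python3 -m pendant 'ROWS' [FORCE]. ROWS is JSON, a list of rows, each a list of 7 numbers: the closure in counts, from 0 (fully open) to 255 (shut), then the shift along the tool's x, y, z in m, then the turn, a rotation vector about the tool's x, y, z in degrees. In form: [[grip, x, y, z, ax, ay, az], ...]. A call has 1 to 12 rows; each row shifts and turns the commanded pose from where the row before left it, along the tool's axes as they then stand; what a row does not reach is not made up. A row lasts 1/10 s, in which the tool goes at most 50 mm and 8.59 degrees, less where a joint would pass 70% of its speed; a pose out of reach is approached as far as the arm can. A call is refused whole if a number of a shift passes 0.05 or a number of a turn 8.59, either way. A call with a gripper value outside its range is refused whole. The fingers move at their own pace and stop on an object; FORCE is the grip in N (left out, the last holds). Time passes only in rows, so rows that do not move let the fingers close. It gives the time, the measured TCP pose, the force and the opening at its end, in the units of the state.
- get_state(): the state, without advancing time (a new reading comes with each control period).
- grab_frame(name): name is "scene" or "top" or "wrist"; returns a dict with "image" (420x560x3 uint8, blue, green, red), "mtx" (3x3 intrinsics, pixels), "origin" and "orientation" of the camera in the world. Camera axes: x right, y down, z forward; pixel columns grow to the right and rows downward; lengths in m; the calibration is good to about 2 mm. A picture is of the moment at which its call begins. There is no depth.
- job_done(): hands the job in, once; it reports no verdict.
The state is a dict: "time": time; "joints": joint angles; "qd": joint speeds; "tau": joint torques, N m; "tool_pos": TCP position; "ee_rot": TCP orientation; "force": force on the tool from outside, world axes, zero at the start; "ft_torque": the same for the moment, N m; "grip_width": opening from 0.0 (shut) to 1.0 (fully open).
Only numpy, scipy, OpenCV 4.12 (cv2) and the standard library are available. Lean on these libraries where they do the work, as an engineer would, in place of code of your own. Each camera call takes 0.05 s, during which the arm holds its last target.

## Task

Take the rigid tube out of the air manifold's push-fit port: push the round release ring fully in towards the block and keep it in while you draw the tube out, without forcing anything. Then lay the tube down gently, flat in the wooden tray, and leave the jar, the carton and the wrench where they are.

Things in the scene. Friction and masses are not known exactly. Their poses are not given: they have to be found in the camera images.
- manifold: aluminium air manifold block, 76 (x) x 65 (y) x 96 mm high, bolted down. Origin: on the table below the port's axis, in the plane of the resting ring's outer face; +y runs level into the port, the tube leaves along -y. Port axis 60 mm above the table, block face at y = +10 mm. A thin rest (12 wide in x, 8 along y) stands under the tube at y = -30 mm, up to the tube's underside (z 51 mm).
- ring (a joint): travel of the release ring into the block: 0 = out (rest), 0.005 m = fully in. A spring returns it: 8 N to start, 18 N fully in, then a hard stop. Hidden teeth free the tube only above about 0.004 m. A pull on the tube loads the teeth and jams the ring, so push it home first, by feel, and keep it in while drawing the tube. After about 13 mm of draw the tube's head is past the teeth.
- ring_face (a point): centre of the release ring's outer face, on the port's axis; moves with the ring. Black plastic disc, 52 mm diameter, 5 mm thick, around the tube. From it to the tube's collar is a gap of about 46 mm; both discs stand 18 mm proud of the tube all round, so a shut gripper fits between them, just above the tube, and can press them apart with the backs of its fingers.
- tube: steel tube, 16 mm diameter, 130 mm long, 0.13 to 0.25 kg, level in the port. Origin: on its axis, in the collar's face towards the port; +y runs along it into the port. Collar: disc of 52 mm diameter, y = -8 to 0 mm. Inserted end at y = +86 mm (40 mm behind the ring's face; bore 17.6 mm), free end at y = -44 mm. Slides about 0.5 mm freely, then the teeth hold it. May turn about its axis.
- tube_tip (a point): centre of the tube's inserted end (y = +86 mm of the tube)
- tube_tail (a point): centre of the tube's free end (y = -44 mm of the tube)
- tray: open wooden tray fixed to the table, 140 (x) x 230 (y) mm outside, 34 mm high, walls and floor 6 mm thick. Origin: centre of its underside; the long side runs along its y axis.
- jar: grey jar with a steel lid, 60 mm diameter, 70 mm high, standing; origin: centre of its underside. Bystander.
- carton: small cardboard carton 60 x 80 x 50 mm; origin: centre of its underside. Bystander.
- wrench: steel wrench, 160 mm long, lying flat along its x axis; origin: centre of its underside. Bystander.
Things that resemble listed ones, but are neither listed nor needed, are in the scene too. There is more than one size of the manifold; the one meant has the size given above.

How it is judged:
On the way, in this order (a step that is already met when the one before it is completed fails the run):
1. the release ring is held pushed in while the tube is drawn out by more than 5 mm (value of joint ring above 0.003 m and y of tube_tip in the frame of manifold below 0.034 m), for 0.05 s.
2. the tube is fully out of the ring and the port (y of tube_tip in the frame of manifold below -0.003 m), for 0.1 s.
At the end, for the whole second after the job is handed in: the whole tube lies at rest inside the tray's walls, down on its floor (inserted end below 35 mm, free end below 60 mm above the table), and the release ring has sprung back out (within 1.5 mm) (x of tube_tip in the frame of tray between -0.065 and 0.065 m and y of tube_tip in the frame of tray between -0.11 and 0.11 m and x of tube_tail in the frame of tray between -0.065 and 0.065 m and y of tube_tail in the frame of tray between -0.11 and 0.11 m and height (world z) of tube_tip below 0.035 m and height (world z) of tube_tail below 0.06 m and linear speed of tube below 0.02 m/s and value of joint ring below 0.0015 m); the robot touches nothing.
It fails at once if the jar, the carton or the wrench is moved by more than 20 mm (distance of any of jar, carton, wrench from where it was at the start of the episode above 0.02 m).
It fails at once if the tube is thrown or dropped (faster than 1 m/s) (linear speed of tube above 1 m/s).
It fails at once if the manifold or its ring is forced with more than 50 N (contact force between any of the fingers, the arm and manifold above 50 N).
It also fails if it takes over 70 s, if anything falls off the work surface, if the arm or the gripper's body presses on something with over 40 N, if the wrist force passes 120 N, or if a joint passes its speed limit or range.

## Working session

There is one attempt and no reset: what is moved stays moved. The work goes in short steps, Python scripts to look and compute and a shell command to move; the robot and the scene stay as the last step left them, time stands still between calls to the robot, and variables do not carry over. Pictures are saved under pics/ and viewed, and the job is handed in when it is done.

```bash
mkdir -p pics; ls
python3 - <<'E'
from station import *
import cv2
s=get_state(); print({k:s[k] for k in('time','tool_pos','ee_rot','force','grip_width')})
for n in("scene","top","wrist"):
    f=grab_frame(n); cv2.imwrite(f"pics/{n}0.png",f["image"]); print(n,f["mtx"],f["origin"],f["orientation"])
E
```

```text
pics
{'time': 0.0, 'tool_pos': array([0.15872315, 0.62974794, 0.22148457]), 'ee_rot': array([ 1.23095499e-01,  9.92394374e-01, -9.47712659e-04, -7.94784575e-05]), 'force': array([ 1.03613561, -0.03913449,  0.10170057]), 'grip_width': 1.001859398527101}
scene [[389.46467175   0.         278.78638844]
 [  0.         389.46467175 210.70334932]
 [  0.           0.           1.        ]] [ 0.9791885  -0.02766764  0.75467268] [ 0.72751111  0.64093193 -0.16428643 -0.1815043 ]
top [[410.12123343   0.         282.50676483]
 [  0.         410.12123343 207.09659076]
 [  0.           0.           1.        ]] [0.51606507 0.01180265 0.95168734] [-0.70620814  0.70670768 -0.02692874  0.0333041 ]
wrist [[304.00216194   0.         275.84872202]
 [  0.         304.00216194 208.6905757 ]
 [  0.           0.           1.        ]] [0.07606675 0.65236004 0.38333861] [0.77908927 0.60736748 0.09431897 0.12340414]
```

View pics/scene0.png

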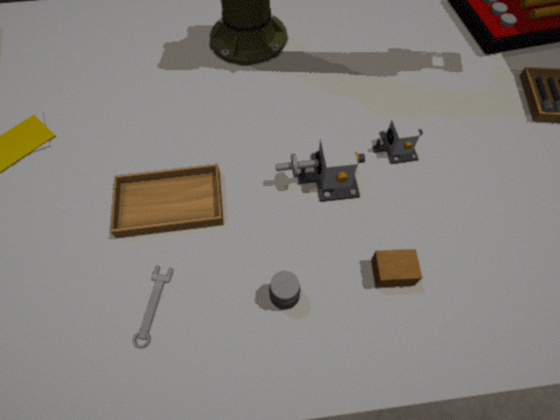

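View pics/top0.png

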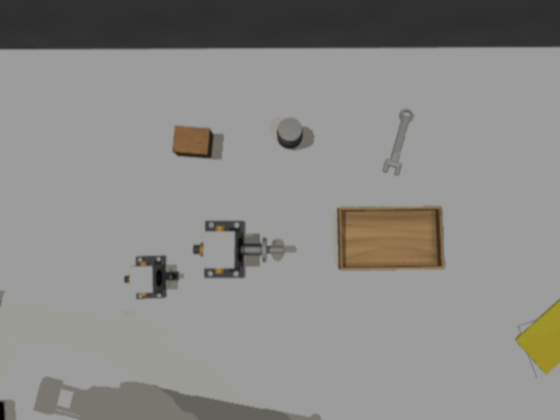

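View pics/wrist0.png

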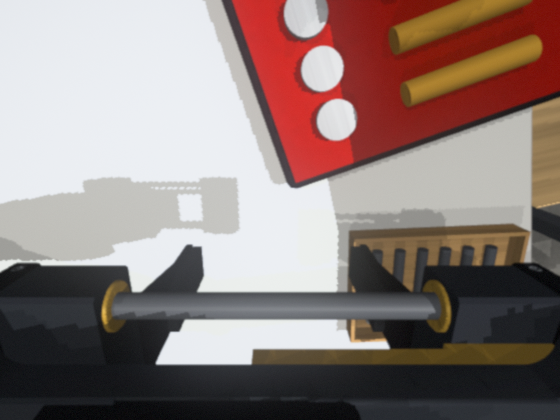

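```bash
cat > h.py <<'E'
import numpy as np, cv2
from station import *
from scipy.spatial.transform import Rotation as R
def ray(f,px):
    K=f["mtx"]; d=np.linalg.inv(K)@np.array([px[0],px[1],1.]); return np.array(f["origin"]),R.from_quat(f["orientation"]).apply(d)
def onz(f,px,z):
    o,d=ray(f,px); return o+d*(z-o[2])/d[2]
def proj(f,p):
    c=R.from_quat(f["orientation"]).inv().apply(np.array(p)-np.array(f["origin"])); q=f["mtx"]@c; return q[:2]/q[2]
def crop(im,x0,y0,x1,y1,k,name):
    c=cv2.resize(im[y0:y1,x0:x1],None,fx=k,fy=k,interpolation=cv2.INTER_CUBIC); cv2.imwrite(name,c)
E
python3 - <<'E'
from h import *
im=cv2.imread("pics/top0.png"); crop(im,190,205,300,290,7,"pics/topc.png"); crop(im,330,195,450,280,6,"pics/topt.png")
im=cv2.imread("pics/scene0.png"); crop(im,265,130,375,210,7,"pics/scc.png")
E
```

```text
(no output)
```

View pics/topc.png

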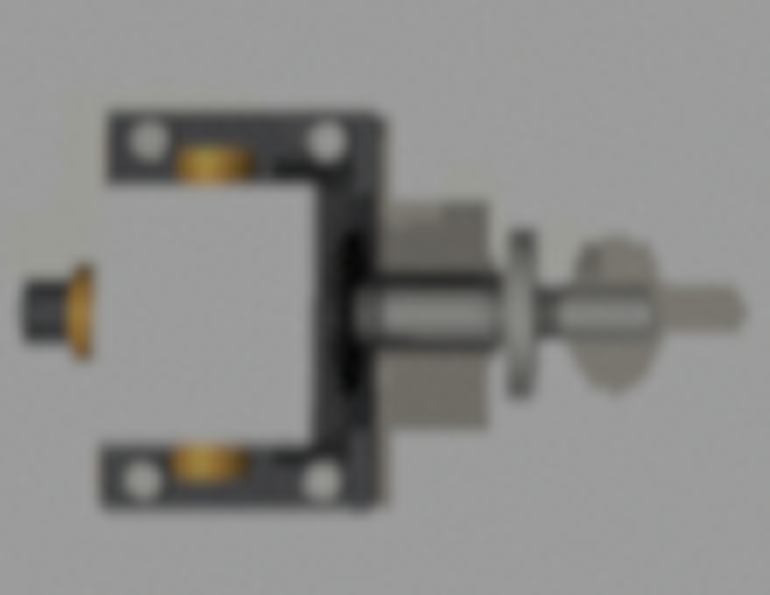

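View pics/scc.png

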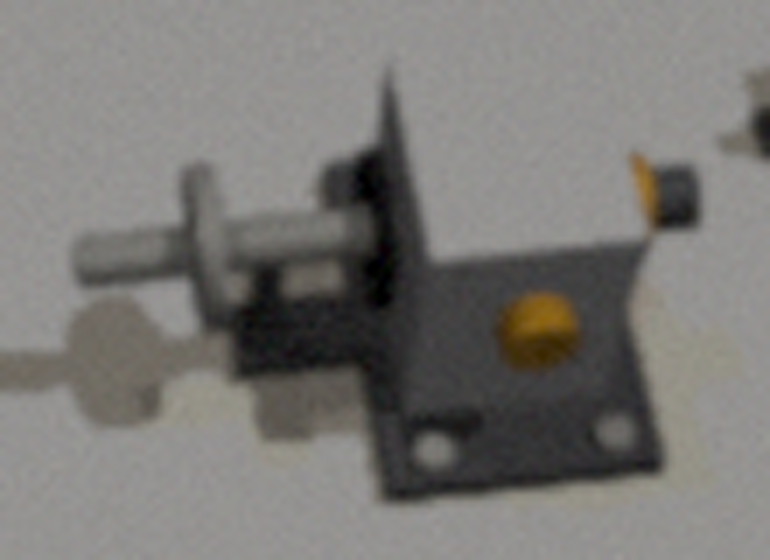

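View pics/topt.png

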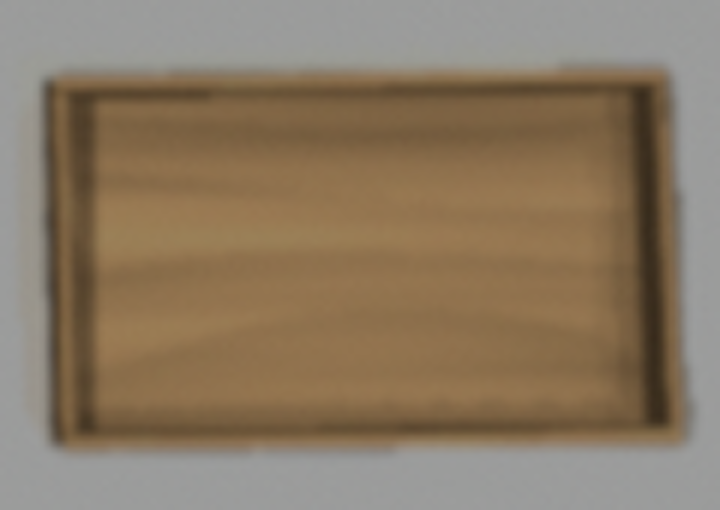

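Run:
```python
from h import *
f=grab_frame("top"); g=grab_frame("scene")
C=lambda x,y:(190+x/7,205+y/7)
for n,p,z in [("col top edge",C(520,232),.06),("col bot",C(520,396),.06),("col L",C(508,313),.06),("col R",C(535,313),.06),("tail",C(657,313),.06),("tail up",C(645,292),.06),("tail lo",C(645,334),.06),("ringtop",C(352,235),.06),("ringbot",C(352,395),.06),("tube ringend up",C(400,290),.06),("tube ringend lo",C(400,335),.06),
 ("base FR",C(383,112),.0),("base FL",C(383,508),.0),("base BR",C(107,112),.0),("base BL",C(100,505),.0)]:
    print(n,onz(f,p,z).round(4))
T=lambda x,y:(330+x/6,195+y/6)
P=[onz(f,T(*q),.034) for q in [(47,78),(668,70),(686,440),(55,442)]]
for p in P: print(p.round(4))
print(np.mean(P,0))
S=lambda x,y:(265+x/7,130+y/7)
print(get_state()['time'])
# check scene predictions
for n,p in [("tail",S(85,258)),("collar",S(203,245))]: print(n,onz(g,p,.06).round(4))
for n,q in [("jar",(289,130)),("carton",(193,140)),("wr1",(405,115)),("wr2",(392,168))]: print(n,onz(f,q,.03).round(3))
```

```text
col top edge [0.5247 0.0594 0.06  ]
col bot [0.4743 0.0592 0.06  ]
col L [0.4997 0.063  0.06  ]
col R [0.4997 0.0547 0.06  ]
tail [0.4997 0.0169 0.06  ]
tail up [0.5062 0.0207 0.06  ]
tail lo [0.4933 0.0207 0.06  ]
ringtop [0.5238 0.1115 0.06  ]
ringbot [0.4746 0.1111 0.06  ]
tube ringend up [0.5068 0.0965 0.06  ]
tube ringend lo [0.493  0.0964 0.06  ]
base FR [0.565  0.1082 0.    ]
base FL [0.435  0.1073 0.    ]
base BR [0.5651 0.2    0.    ]
base BL [0.4359 0.2003 0.    ]
[ 0.5923 -0.104   0.034 ]
[ 0.595  -0.3354  0.034 ]
[ 0.4583 -0.3375  0.034 ]
[ 0.4575 -0.1054  0.034 ]
[ 0.52575819 -0.22057598  0.034     ]
0.25
tail [0.4998 0.0244 0.06  ]
collar [0.4997 0.0612 0.06  ]
jar [0.772 0.005 0.03 ]
carton [0.749 0.225 0.03 ]
wr1 [ 0.806 -0.261  0.03 ]
wr2 [ 0.684 -0.228  0.03 ]
```

```bash
python3 -m pendant '[[255,0,0,0,0,0,-7],[255,0,0,0,0,0,-7.1],[255,-0.025,-0.04,0,0,0,0],[255,-0.025,-0.04,0,0,0,0],[255,-0.025,-0.04,0,0,0,0],[255,-0.025,-0.04,0,0,0,0],[255,-0.025,-0.04,0,0,0,0],[255,-0.025,-0.04,0,0,0,0],[255,-0.025,-0.04,0,0,0,0],[255,-0.025,-0.04,0,0,0,0],[255,-0.025,-0.04,0,0,0,0],[255,-0.025,-0.04,0,0,0,0]]' 20
```

```text
time: 1.45
tool_pos: [0.4092, 0.2283, 0.2228]
ee_rot: [0.0, 1.0, 0.0, 0.0]
force: [0.6, 1.4, 0.1]
grip_width: 0.029
```

```bash
python3 -m pendant '[[255,-0.0225,-0.036,0,0,0,0],[255,-0.0225,-0.036,0,0,0,0],[255,-0.0225,-0.036,0,0,0,0],[255,-0.0225,-0.036,0,0,0,0],[255,0,0,0.04,0,0,0],[255,0,0,0.03,0,0,0],[255,0,0,0,0,0,0]]'
python3 - <<'E'
from h import *
print(get_state()['tool_pos'],get_state()['ee_rot'],get_state()['force'])
for n in("scene","top","wrist"):
    f=grab_frame(n); im=f["image"]
    if n=="top": crop(im,190,205,300,290,7,"pics/t1.png")
    elif n=="scene": crop(im,265,110,375,210,7,"pics/s1.png")
    else: cv2.imwrite("pics/w1.png",im)
E
```

```text
time: 2.15
tool_pos: [0.4953, 0.085, 0.1487]
ee_rot: [0.001, 1.0, -0.001, -0.004]
force: [0.1, 0.1, -0.8]
grip_width: 0.008
[0.49531877 0.08504774 0.1487046 ] [ 7.68618543e-04  9.99991641e-01 -1.29754086e-03 -3.80046964e-03] [ 0.07959996  0.07793425 -0.81646699]
```

View pics/w1.png

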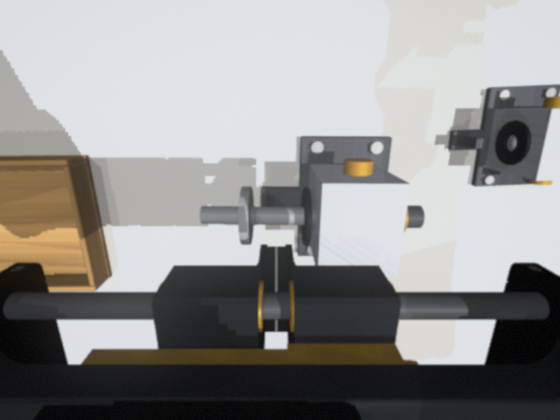

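View pics/s1.png

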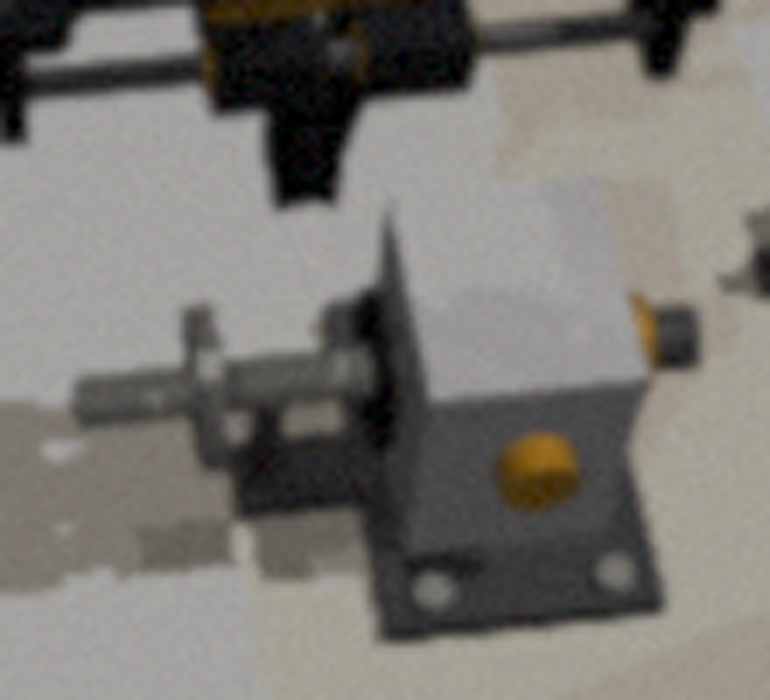

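```bash
python3 -m pendant '[[255,-0.0045,0,0.02,0,0,0],[255,0,0,0.02,0,0,0],[255,0,0,0.01,0,0,0],[255,0,0,0,0,0,0],[255,0,0,0,0,0,0],[255,0,0,0,0,0,0]]'
python3 - <<'E'
from h import *
print(get_state()['tool_pos'],get_state()['ee_rot'],get_state()['force'])
for n in("scene","wrist"):
    f=grab_frame(n); im=f["image"]
    if n=="top": crop(im,190,205,300,290,7,"pics/t1.png")
    elif n=="scene": crop(im,265,110,375,210,7,"pics/s2.png")
    else: crop(im,180,120,420,320,3,"pics/w2.png")
E
```

```text
time: 2.9
tool_pos: [0.5039, 0.0864, 0.104]
ee_rot: [0.0, 1.0, 0.0, 0.001]
force: [-0.0, 0.4, -0.9]
grip_width: 0.008
[0.50393957 0.08640648 0.10397524] [2.45000768e-04 9.99999208e-01 4.68767880e-04 1.14243391e-03] [-0.04263423  0.40792464 -0.8704166 ]
```

View pics/w2.png

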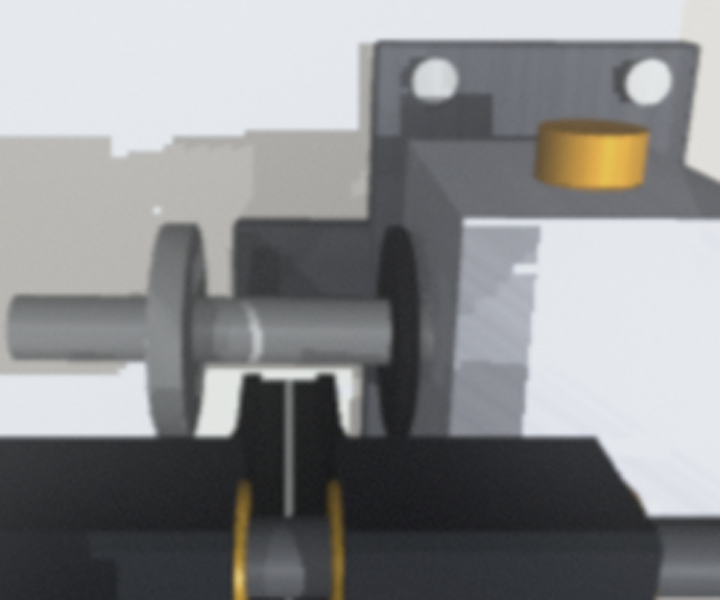

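View pics/s2.png

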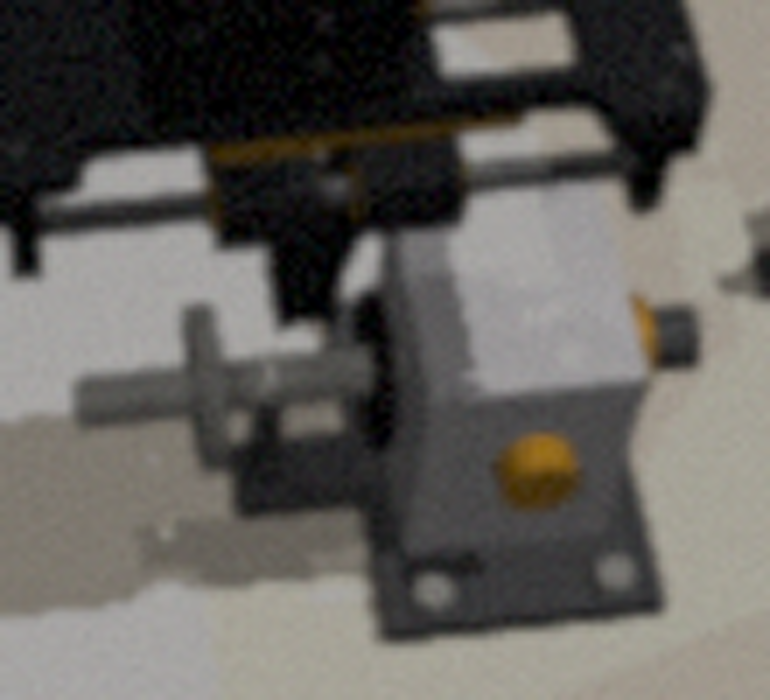

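```bash
python3 -m pendant '[[255,0.004,0,0.01,0,0,0],[255,0,0,0.01,0,0,0],[255,0,0,0.006,0,0,0],[255,0,0,0,0,0,0],[255,0,0,0,0,0,0],[255,0,0,0,0,0,0]]'
python3 - <<'E'
from h import *
for i in range(3): 
    s=get_state();print(s['tool_pos'],s['ee_rot'],s['force'])
    if i<2: f=grab_frame(["scene","wrist"][i]); im=f["image"]; crop(im,*[(265,110,375,210,7,"pics/s3.png"),(180,120,420,320,3,"pics/w3.png")][i])
E
```

```text
time: 3.6
tool_pos: [0.4993, 0.0861, 0.0768]
ee_rot: [0.0, 1.0, 0.0, 0.0]
force: [1.0, -0.3, -0.0]
grip_width: 0.006
[0.49927814 0.08609623 0.07677654] [3.77259952e-04 9.99999891e-01 4.92273251e-05 2.69499158e-04] [ 1.01290977 -0.32803135 -0.04569297]
[0.4993053  0.08612751 0.07684202] [3.95763952e-04 9.99999867e-01 1.02292225e-04 3.13750019e-04] [-0.55594705 -0.03166405  0.45405585]
[0.49929263 0.0861326  0.07689107] [3.71956254e-04 9.99999866e-01 1.25273710e-04 3.36461473e-04] [0.01228834 0.33625397 0.24644382]
```

View pics/w3.png

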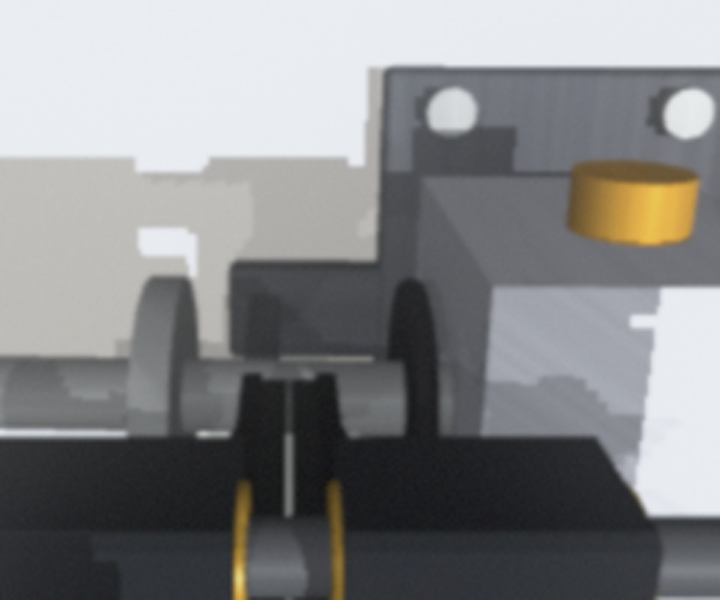

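View pics/s3.png

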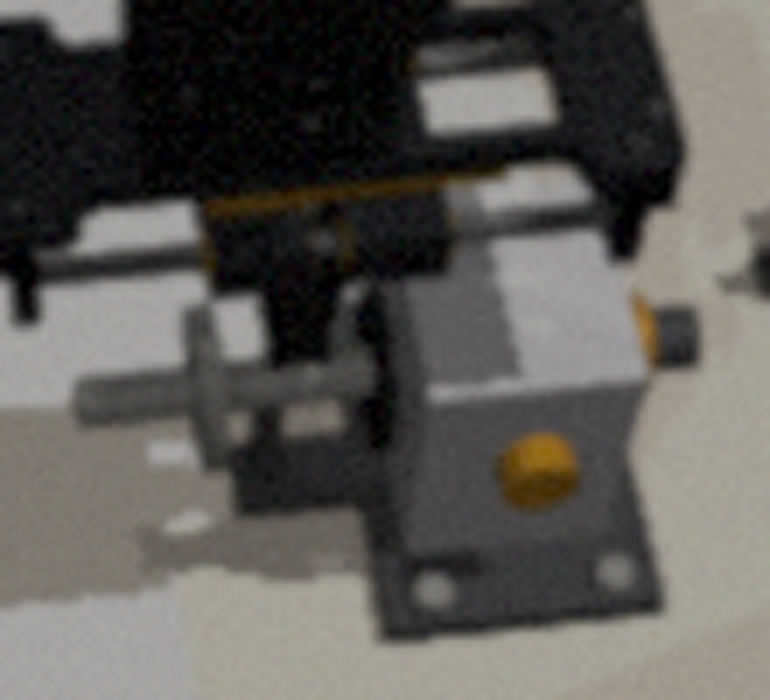

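```bash
python3 -m pendant '[[255,0,0,0.0035,0,0,0],[255,0,0.003,0,0,0,0],[255,0,0.002,0,0,0,0],[255,0,0,0,0,0,0],[255,0,0,0,0,0,0]]' 
for i in 1 2 3; do echo; done
python3 -m pendant '[[255,0,0.001,0,0,0,0],[255,0,0,0,0,0,0]]'
python3 -m pendant '[[255,0,0.001,0,0,0,0],[255,0,0,0,0,0,0]]'
```

```text
time: 4.2
tool_pos: [0.499, 0.0912, 0.0731]
ee_rot: [0.0, 1.0, 0.0, 0.0]
force: [-0.0, 0.1, 0.2]
grip_width: 0.004



time: 4.4
tool_pos: [0.499, 0.0922, 0.0731]
ee_rot: [0.0, 1.0, 0.0, 0.0]
force: [-0.4, -0.8, -0.5]
grip_width: 0.006
time: 4.6
tool_pos: [0.4989, 0.0932, 0.0731]
ee_rot: [0.0, 1.0, 0.0, 0.0]
force: [0.3, -0.1, -0.3]
grip_width: 0.006
```

```bash
for i in 1 2 3; do python3 -m pendant '[[255,0,0.001,0,0,0,0],[255,0,0,0,0,0,0]]' | grep -E "pos|force"; done
```

```text
tool_pos: [0.499, 0.0943, 0.0731]
force: [-0.3, -0.3, -1.0]
tool_pos: [0.499, 0.0953, 0.0731]
force: [-0.4, -0.4, -0.1]
tool_pos: [0.499, 0.0963, 0.0731]
force: [0.7, -0.0, -0.3]
```

```bash
python3 -m pendant '[[255,0,0.001,0,0,0,0],[255,0,0,0,0,0,0]]' | grep -E "pos|force"
python3 -m pendant '[[255,0,0.001,0,0,0,0],[255,0,0,0,0,0,0]]' | grep -E "pos|force"
python3 - <<'E'
from h import *
f=grab_frame("wrist");crop(f["image"],180,120,420,320,3,"pics/w4.png")
E
```

```text
tool_pos: [0.4989, 0.0972, 0.0731]
force: [-0.0, 0.4, 0.9]
tool_pos: [0.4989, 0.0983, 0.0731]
force: [-0.5, 0.4, -0.2]
```

View pics/w4.png

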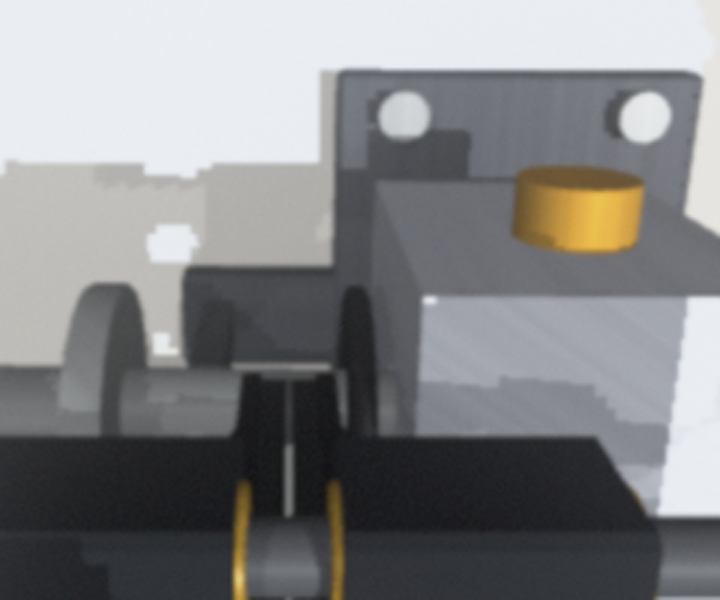

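```bash
python3 -m pendant '[[255,0,0.001,0,0,0,0],[255,0,0,0,0,0,0]]' | grep -E "pos|force"
python3 -m pendant '[[255,0,0.001,0,0,0,0],[255,0,0,0,0,0,0]]' | grep -E "pos|force"
python3 -m pendant '[[255,0,0.001,0,0,0,0],[255,0,0,0,0,0,0]]' | grep -E "pos|force"
```

```text
tool_pos: [0.499, 0.0992, 0.0731]
force: [0.1, -0.0, -0.2]
tool_pos: [0.4989, 0.1002, 0.0731]
force: [0.1, -0.3, 0.0]
tool_pos: [0.499, 0.1007, 0.073]
force: [-0.3, -1.1, 1.0]
```

```bash
python3 -m pendant '[[255,0,0.001,0,0,0,0],[255,0,0,0,0,0,0]]' | grep -E "pos|force"
python3 -m pendant '[[255,0,0.001,0,0,0,0],[255,0,0,0,0,0,0]]' | grep -E "pos|force"
python3 -m pendant '[[255,0,0.001,0,0,0,0],[255,0,0,0,0,0,0]]' | grep -E "pos|force"
```

```text
tool_pos: [0.499, 0.1008, 0.0731]
force: [0.2, -4.0, 1.3]
tool_pos: [0.499, 0.1008, 0.0731]
force: [-1.4, -6.8, 3.0]
tool_pos: [0.499, 0.1011, 0.0731]
force: [-0.6, -7.7, 3.1]
```

```bash
python3 -m pendant '[[255,0,0.001,0,0,0,0],[255,0,0.001,0,0,0,0],[255,0,0.001,0,0,0,0],[255,0,0,0,0,0,0]]' | grep -E "pos|force"
python3 -m pendant '[[255,0,0.001,0,0,0,0],[255,0,0.001,0,0,0,0],[255,0,0,0,0,0,0]]' | grep -E "pos|force"
python3 -m pendant '[[255,0,0.001,0,0,0,0],[255,0,0.001,0,0,0,0],[255,0,0,0,0,0,0]]' | grep -E "pos|force"
```

```text
tool_pos: [0.499, 0.1026, 0.0731]
force: [-1.0, -11.7, 4.9]
tool_pos: [0.499, 0.1036, 0.0731]
force: [-1.8, -13.3, 5.3]
tool_pos: [0.499, 0.1046, 0.0731]
force: [-1.2, -15.2, 5.9]
```

```bash
python3 -m pendant '[[255,0,0.001,0,0,0,0],[255,0,0.001,0,0,0,0],[255,0,0,0,0,0,0]]' | grep -E "pos|force"
python3 -m pendant '[[255,0,0.001,0,0,0,0],[255,0,0,0,0,0,0]]' | grep -E "pos|force"
python3 -m pendant '[[255,0,0.001,0,0,0,0],[255,0,0,0,0,0,0]]' | grep -E "pos|force"
```

```text
tool_pos: [0.499, 0.1056, 0.0731]
force: [-1.6, -16.9, 6.2]
tool_pos: [0.499, 0.106, 0.0731]
force: [-2.1, -17.8, 6.3]
tool_pos: [0.499, 0.106, 0.0731]
force: [-2.0, -19.4, 8.5]
```

```bash
python3 -m pendant '[[255,0,0.001,0,0,0,0],[255,0,0.001,0,0,0,0],[249,0,0,0,0,0,0],[243,0,-0.001,0,0,0,0],[243,0,0,0,0,0,0],[243,0,0,0,0,0,0]]' 35
```

```text
time: 9.15
tool_pos: [0.499, 0.1045, 0.0731]
ee_rot: [0.004, 1.0, -0.007, -0.001]
force: [-3.3, -24.7, 9.2]
grip_width: 0.043
```

```bash
python3 -m pendant '[[234,0,-0.0015,0,0,0,0],[225,0,-0.0015,0,0,0,0],[216,0,-0.0015,0,0,0,0],[207,0,-0.0015,0,0,0,0],[198,0,-0.0015,0,0,0,0],[198,0,0,0,0,0,0],[198,0,0,0,0,0,0]]'
python3 - <<'E'
from h import *
f=grab_frame("wrist");crop(f["image"],180,120,420,320,3,"pics/w5.png")
E
```

```text
time: 9.85
tool_pos: [0.4989, 0.0969, 0.0732]
ee_rot: [0.004, 1.0, -0.007, -0.001]
force: [-3.4, -25.2, 9.5]
grip_width: 0.216
```

View pics/w5.png

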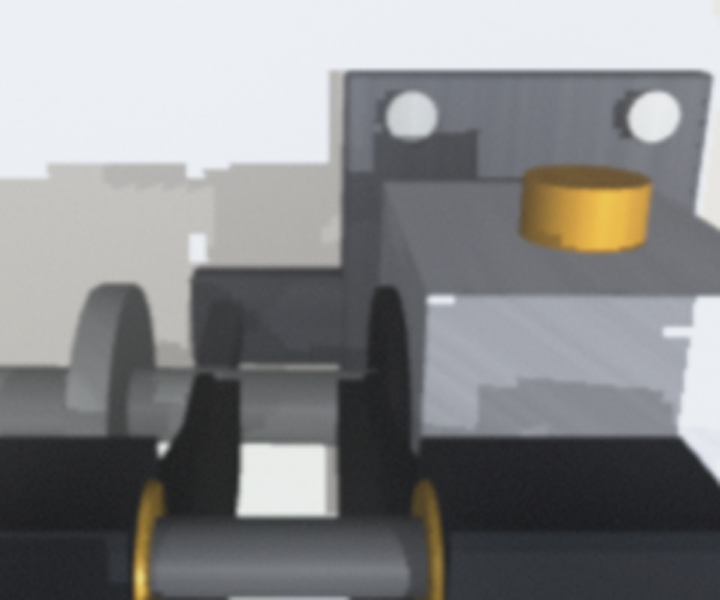

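```bash
python3 -m pendant '[[189,0,-0.0015,0,0,0,0],[180,0,-0.0015,0,0,0,0],[171,0,-0.0015,0,0,0,0],[171,0,0,0,0,0,0],[171,0,0,0,0,0,0]]'
python3 -m pendant '[[165,0,-0.001,0,0,0,0],[165,0,0,0,0,0,0],[165,0,0,0,0,0,0]]'
python3 - <<'E'
from h import *
f=grab_frame("wrist");crop(f["image"],180,120,420,320,3,"pics/w6.png")
E
```

```text
time: 10.4
tool_pos: [0.4989, 0.0923, 0.0732]
ee_rot: [0.004, 1.0, -0.007, -0.001]
force: [-3.2, -26.3, 10.6]
grip_width: 0.324
time: 10.7
tool_pos: [0.4989, 0.0912, 0.0733]
ee_rot: [0.004, 1.0, -0.007, -0.001]
force: [-3.5, -25.6, 10.5]
grip_width: 0.345
```

View pics/w6.png

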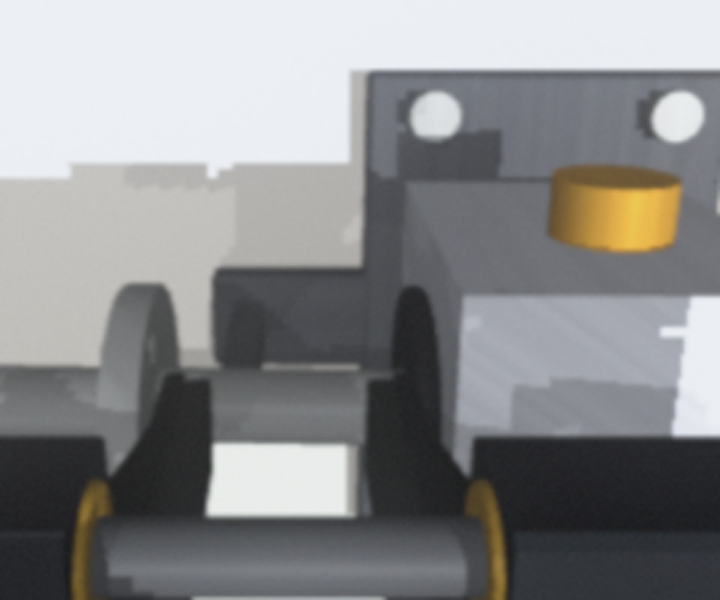

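```bash
python3 -m pendant '[[159,0,-0.001,0,0,0,0],[159,0,0,0,0,0,0],[159,0,0,0,0,0,0]]'
python3 -m pendant '[[153,0,-0.001,0,0,0,0],[153,0,0,0,0,0,0],[153,0,0,0,0,0,0]]'
python3 -m pendant '[[147,0,-0.001,0,0,0,0],[147,0,0,0,0,0,0],[147,0,0,0,0,0,0]]'
```

```text
time: 11.05
tool_pos: [0.4989, 0.0902, 0.0733]
ee_rot: [0.004, 1.0, -0.007, -0.001]
force: [-3.7, -26.1, 11.5]
grip_width: 0.369
time: 11.35
tool_pos: [0.4989, 0.0892, 0.0733]
ee_rot: [0.004, 1.0, -0.007, -0.001]
force: [-3.7, -25.5, 10.2]
grip_width: 0.396
time: 11.65
tool_pos: [0.4988, 0.0882, 0.0733]
ee_rot: [0.004, 1.0, -0.007, -0.001]
force: [-3.6, -26.3, 10.7]
grip_width: 0.419
```

Run:
```python
from h import *
f=grab_frame("wrist");crop(f["image"],160,120,400,320,3,"pics/w7.png")
f=grab_frame("scene");crop(f["image"],265,110,375,210,7,"pics/s7.png")
```

```text
(no output)
```

View pics/w7.png

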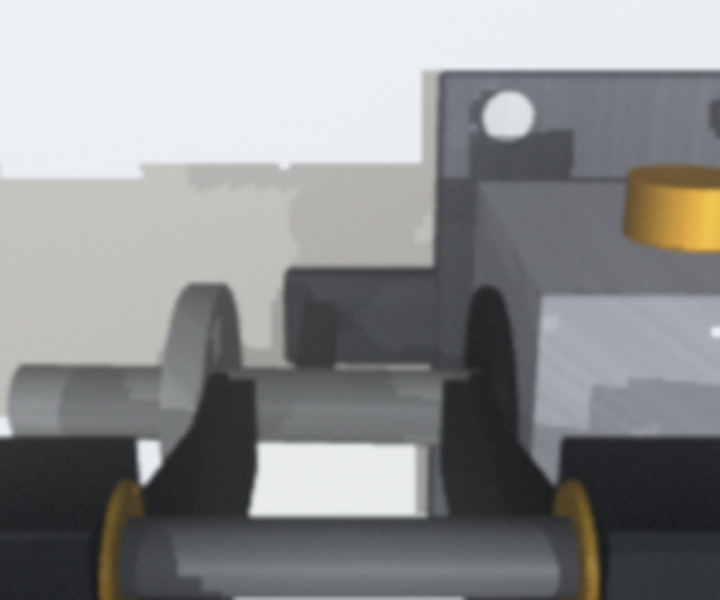

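View pics/s7.png

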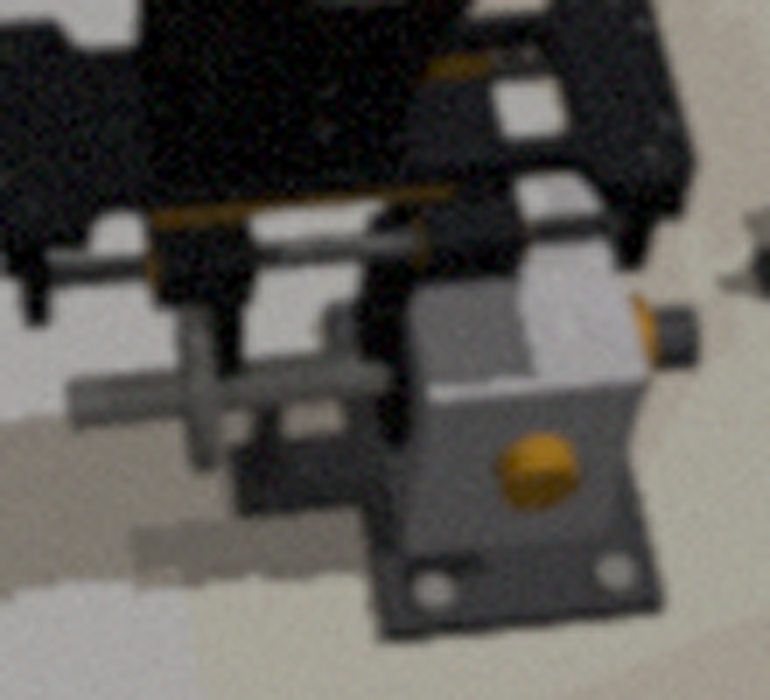

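```bash
python3 -m pendant '[[141,0,-0.001,0,0,0,0],[135,0,-0.001,0,0,0,0],[135,0,0,0,0,0,0],[135,0,0,0,0,0,0]]'
python3 -m pendant '[[129,0,-0.001,0,0,0,0],[123,0,-0.001,0,0,0,0],[123,0,0,0,0,0,0],[123,0,0,0,0,0,0]]'
python3 - <<'E'
from h import *
f=grab_frame("wrist");crop(f["image"],160,120,400,320,3,"pics/w8.png")
f=grab_frame("scene");crop(f["image"],265,110,375,210,7,"pics/s8.png")
E
```

```text
time: 12.15
tool_pos: [0.4988, 0.0861, 0.0733]
ee_rot: [0.004, 1.0, -0.007, -0.001]
force: [-3.7, -26.3, 11.5]
grip_width: 0.459
time: 12.55
tool_pos: [0.4988, 0.0841, 0.0734]
ee_rot: [0.004, 1.0, -0.007, -0.001]
force: [-3.3, -26.5, 11.0]
grip_width: 0.512
```

View pics/w8.png

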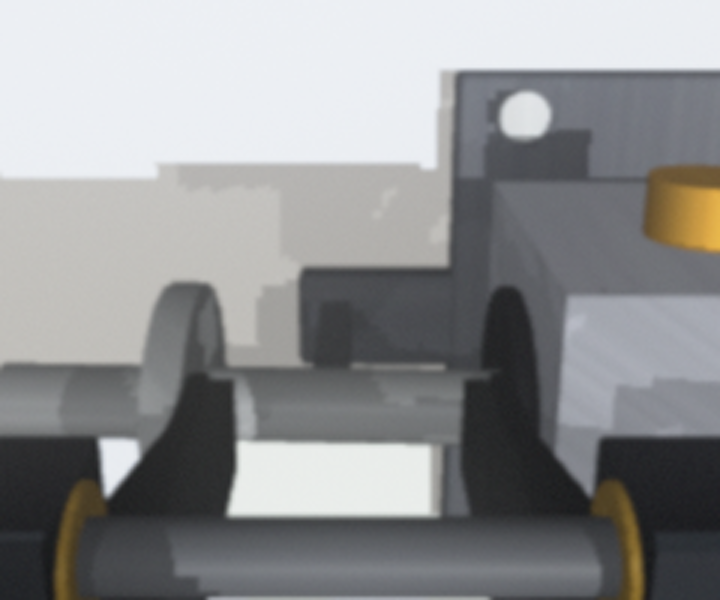

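View pics/s8.png

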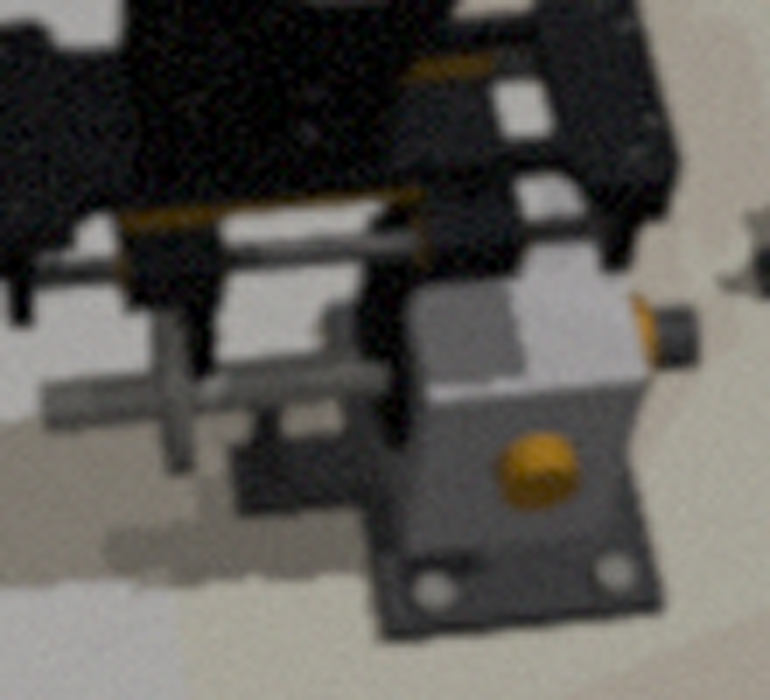

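```bash
python3 -m pendant '[[117,0,-0.001,0,0,0,0],[111,0,-0.001,0,0,0,0],[105,0,-0.001,0,0,0,0],[99,0,-0.001,0,0,0,0],[99,0,0,0,0,0,0],[99,0,0,0,0,0,0]]'
python3 -m pendant '[[93,0,-0.001,0,0,0,0],[87,0,-0.001,0,0,0,0],[81,0,-0.001,0,0,0,0],[81,0,0,0,0,0,0],[81,0,0,0,0,0,0]]'
python3 - <<'E'
from h import *
f=grab_frame("wrist");crop(f["image"],160,120,400,320,3,"pics/w9.png")
f=grab_frame("scene");crop(f["image"],255,110,375,210,6,"pics/s9.png")
E
```

```text
time: 13.25
tool_pos: [0.4988, 0.08, 0.0734]
ee_rot: [0.004, 1.0, -0.007, -0.001]
force: [-4.3, -26.7, 11.7]
grip_width: 0.603
time: 13.75
tool_pos: [0.4988, 0.077, 0.0735]
ee_rot: [0.004, 1.0, -0.007, -0.001]
force: [-3.4, -26.8, 12.1]
grip_width: 0.678
```

View pics/w9.png

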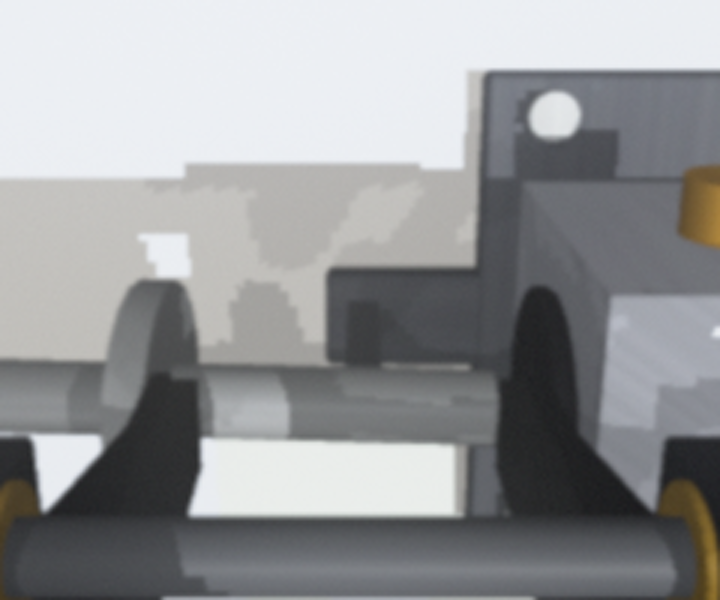

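View pics/s9.png

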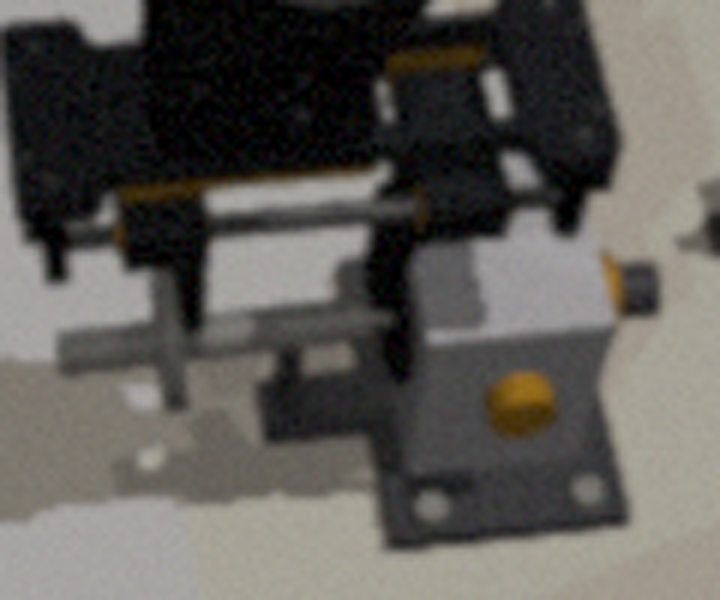

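```bash
python3 -m pendant '[[90,0,-0.001,0,0,0,0],[100,0,-0.001,0,0,0,0],[110,0,-0.001,0,0,0,0],[125,0,-0.001,0,0,0,0],[150,0,-0.001,0,0,0,0],[170,0,0,0,0,0,0],[170,0,0,0,0,0,0],[170,0,0,-0.01,0,0,0],[170,0,0,-0.03,0,0,0],[170,0,0,-0.04,0,0,0],[170,0,0,0,0,0,0],[170,0,0,0,0,0,0]]'
python3 - <<'E'
from h import *
f=grab_frame("wrist");cv2.imwrite("pics/w10.png",f["image"])
f=grab_frame("scene");crop(f["image"],255,110,375,210,6,"pics/s10.png")
f=grab_frame("top");crop(f["image"],190,205,310,290,6,"pics/t10.png")
E
```

```text
time: 15.05
tool_pos: [0.4998, 0.0853, 0.1547]
ee_rot: [-0.0, 1.0, 0.001, 0.002]
force: [-0.1, -0.4, 0.5]
grip_width: 0.334
```

View pics/w10.png

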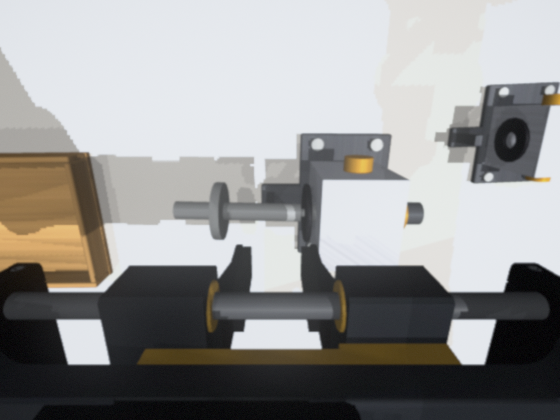

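View pics/s10.png

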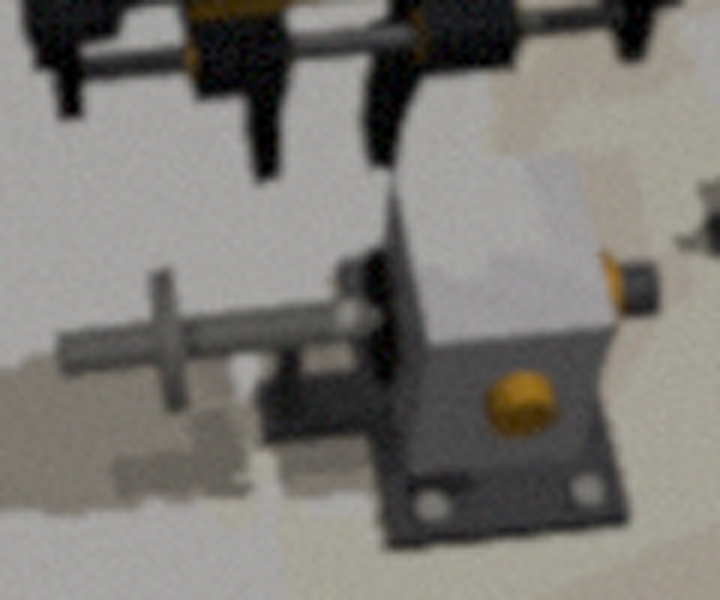

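View pics/t10.png

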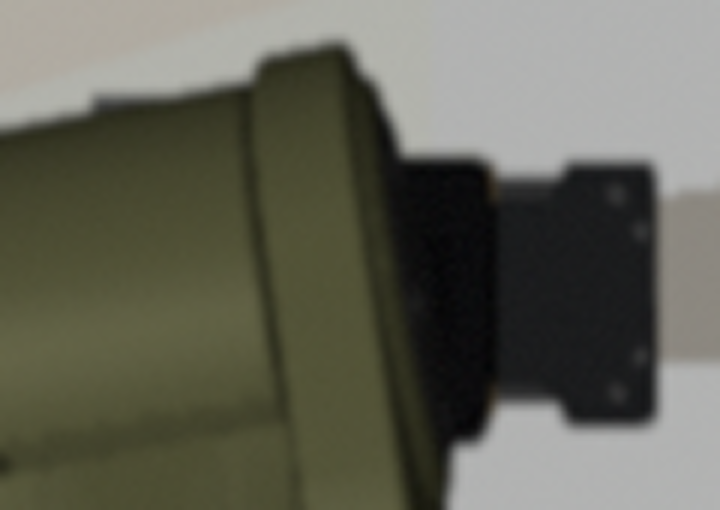

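Run:
```python
from h import *
f=grab_frame("scene")
S=lambda x,y:(255+x/6,110+y/6)
for q in [(168,340),(65,352),(345,318)]: print(onz(f,S(*q),.06).round(4))
# wrist
f=grab_frame("wrist")
for q in [(219,211),(176,211),(297,213),(228,212)]: print(onz(f,q,.06).round(4))
s=get_state(); print(s['tool_pos'],s['joints'])
```

```text
[0.5009 0.037  0.06  ]
[ 5.013e-01 -3.000e-04  6.000e-02]
[0.4996 0.1017 0.06  ]
[0.4965 0.0354 0.06  ]
[ 0.4965 -0.0024  0.06  ]
[0.4983 0.104  0.06  ]
[0.4974 0.0433 0.06  ]
[0.49815836 0.08409343 0.15200127] [-0.65896832  0.0586613   0.45674868  1.91039379 -0.02775432  1.180653
  1.37805089]
```

```bash
python3 -m pendant '[[140,0,0,0,0,0,8.5],[140,0,0,0,0,0,8.5],[140,0,0,0,0,0,8.5],[140,0,0,0,0,0,8.5],[140,0,0,0,0,0,8.5],[140,0,0,0,0,0,8.5],[140,0,0,0,0,0,8.5],[140,0,0,0,0,0,8.5],[140,0,0,0,0,0,8.5],[140,0,0,0,0,0,8.5],[140,0,0,0,0,0,5],[140,0,0,0,0,0,0]]' 25
python3 -m pendant '[[140,0,0,0,0,0,0],[140,0,0,0,0,0,0]]' 25
```

```text
time: 16.5
tool_pos: [0.4985, 0.084, 0.1523]
ee_rot: [0.707, 0.707, -0.001, -0.0]
force: [-1.6, -0.2, 0.5]
grip_width: 0.45
time: 16.7
tool_pos: [0.4988, 0.084, 0.1528]
ee_rot: [0.707, 0.707, -0.0, -0.0]
force: [0.2, 0.4, -0.4]
grip_width: 0.452
```

```bash
python3 -m pendant '[[140,-0.024,0.0005,0,0,0,0],[140,0,0,0.03,0,0,0],[140,0,0,0.03,0,0,0],[140,0,0,0,0,0,0],[140,0,0,0,0,0,0],[140,0,0,0,0,0,0]]'
python3 - <<'E'
from h import *
f=grab_frame("wrist");cv2.imwrite("pics/w11.png",f["image"])
f=grab_frame("scene");crop(f["image"],255,110,375,210,6,"pics/s11.png")
E
```

```text
time: 17.3
tool_pos: [0.5006, 0.0604, 0.0946]
ee_rot: [0.707, 0.707, 0.001, 0.001]
force: [0.1, 0.1, -0.4]
grip_width: 0.451
```

View pics/w11.png

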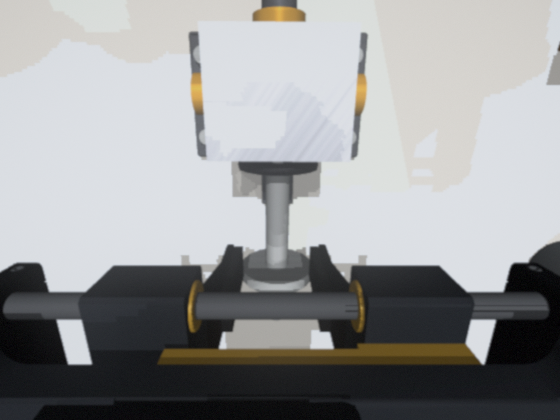

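View pics/s11.png

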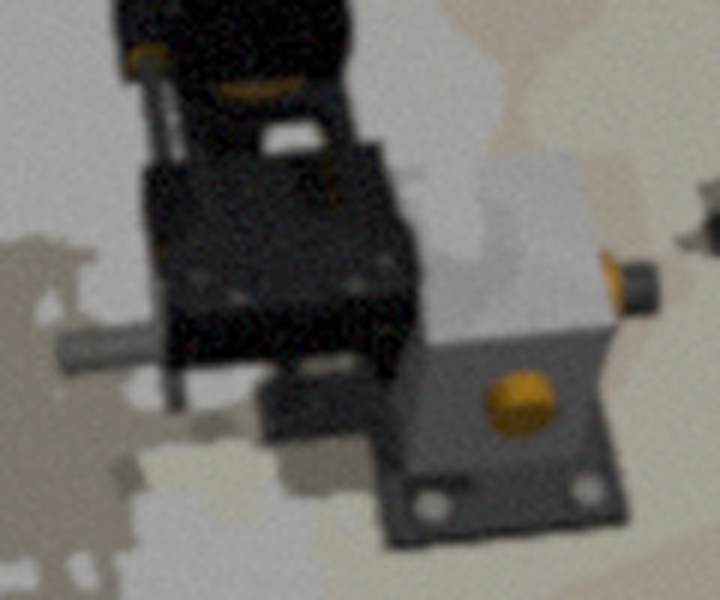

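Run:
```python
from h import *
f=grab_frame("wrist")
print(f["origin"])
for p in [(.5006,.0604,.0946),(.5,.040,.086),(.526,.040,.06),(.474,.040,.06),(.5,.032,.086),(.5,.108,.086)]: print(p,proj(f,p).round(1))
crop(f["image"],170,140,390,300,3.6,"pics/w12.png")
```

```text
[0.49980738 0.1467063  0.25648056]
(0.5006, 0.0604, 0.0946) [276.6 263.4]
(0.5, 0.04, 0.086) [275.5 285.5]
(0.526, 0.04, 0.06) [311.4 265.7]
(0.474, 0.04, 0.06) [239.5 265.9]
(0.5, 0.032, 0.086) [275.6 296.2]
(0.5, 0.108, 0.086) [275.5 181.7]
```

View pics/w12.png

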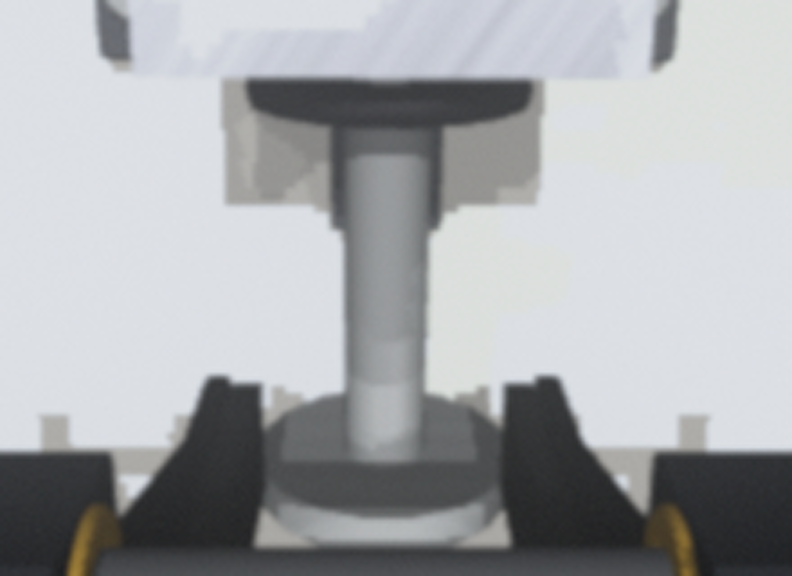

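```bash
python3 -m pendant '[[140,0,-0.001,0.02,0,0,0],[140,0,0,0.016,0,0,0],[140,0,0,0.01,0,0,0],[140,0,0,0,0,0,0],[140,0,0,0,0,0,0]]' 25
python3 -m pendant '[[170,0,0,0,0,0,0],[190,0,0,0,0,0,0],[200,0,0,0,0,0,0],[220,0,0,0,0,0,0],[230,0,0,0,0,0,0],[255,0,0,0,0,0,0],[255,0,0,0,0,0,0],[255,0,0,0,0,0,0]]' 25
```

```text
time: 17.95
tool_pos: [0.4989, 0.0601, 0.0476]
ee_rot: [0.707, 0.707, 0.0, 0.0]
force: [0.2, 0.1, 0.3]
grip_width: 0.452
time: 18.75
tool_pos: [0.4991, 0.0602, 0.0475]
ee_rot: [0.707, 0.707, 0.001, 0.0]
force: [2.4, 0.7, 3.1]
grip_width: 0.177
```

```bash
python3 -m pendant '[[255,-0.002,0,0,0,0,0],[255,-0.003,0,0,0,0,0],[255,-0.003,0,0,0,0,0],[255,0,0,0,0,0,0]]' 30
python3 -m pendant '[[255,-0.005,0,0,0,0,0],[255,-0.005,0,0,0,0,0],[255,-0.005,0,0,0,0,0],[255,-0.005,0,0,0,0,0],[255,-0.005,0,0,0,0,0],[255,0,0,0,0,0,0]]' 30
python3 - <<'E'
from h import *
f=grab_frame("scene");crop(f["image"],235,110,375,210,5.5,"pics/s13.png")
f=grab_frame("wrist");crop(f["image"],170,100,390,300,3,"pics/w13.png")
E
```

```text
time: 19.15
tool_pos: [0.4984, 0.0522, 0.047]
ee_rot: [0.707, 0.707, 0.0, -0.0]
force: [1.1, 2.7, 1.7]
grip_width: 0.172
time: 19.75
tool_pos: [0.4978, 0.0255, 0.0467]
ee_rot: [0.708, 0.706, -0.001, -0.0]
force: [-0.8, -0.6, -2.2]
grip_width: 0.17
```

View pics/s13.png

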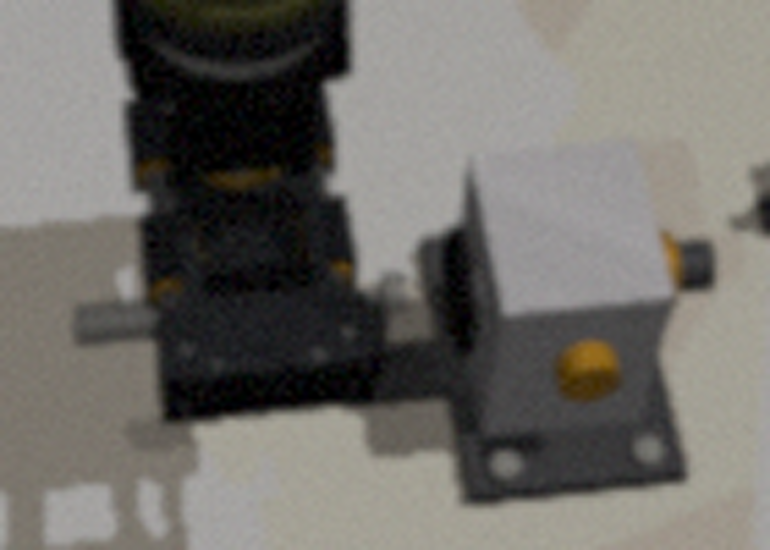

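View pics/w13.png

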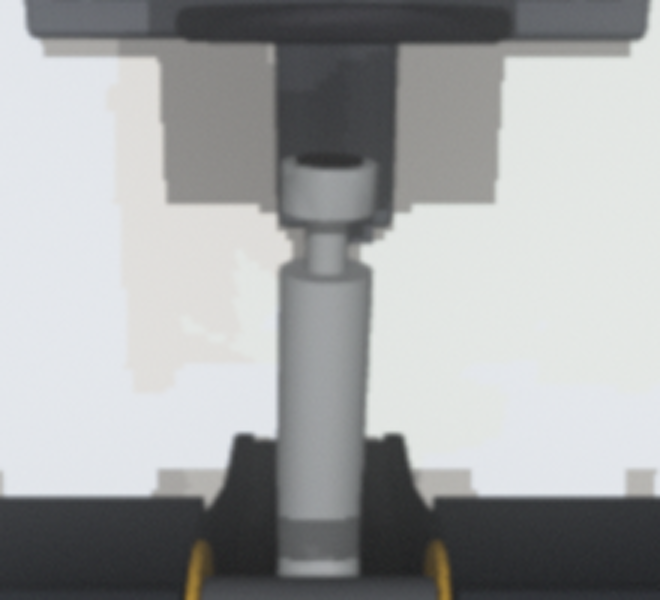

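```bash
python3 -m pendant '[[255,-0.005,0,0,0,0,0],[255,-0.005,0,-0.01,0,0,0],[255,0,0,-0.025,0,0,0],[255,0,0,-0.025,0,0,0],[255,0,0,-0.02,0,0,0],[255,-0.015,0.002,0,0,0,0],[255,-0.03,0.004,0,0,0,0],[255,-0.03,0.004,0,0,0,0],[255,-0.03,0.004,0,0,0,0],[255,-0.03,0.004,0,0,0,0],[255,-0.03,0.004,0,0,0,0],[255,-0.03,0.004,0,0,0,0]]'
python3 -m pendant '[[255,-0.025,0.002,0,0,0,0],[255,-0.013,0.001,0,0,0,0],[255,0,0,0,0,0,0],[255,0,0,0,0,0,0],[255,0,0,0,0,0,0]]'
python3 - <<'E'
from h import *
f=grab_frame("scene");crop(f["image"],80,110,260,250,4.2,"pics/s14.png")
f=grab_frame("wrist");cv2.imwrite("pics/w14.png",f["image"])
print(get_state()['joints'])
E
```

```text
time: 21.05
tool_pos: [0.5244, -0.1795, 0.1279]
ee_rot: [0.707, 0.707, 0.0, 0.0]
force: [0.5, 0.7, -2.1]
grip_width: 0.173
time: 21.55
tool_pos: [0.5275, -0.2139, 0.1269]
ee_rot: [0.707, 0.708, 0.0, -0.001]
force: [0.2, 0.5, -1.4]
grip_width: 0.176
[-0.29530258  0.26138684  0.73467275  1.7980761  -0.1915471   1.1548335
  0.50220098]
```

View pics/s14.png

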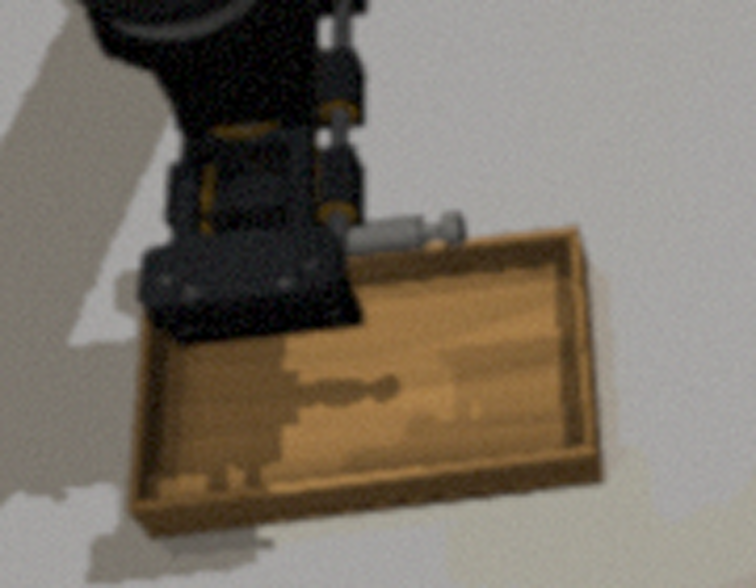

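View pics/w14.png

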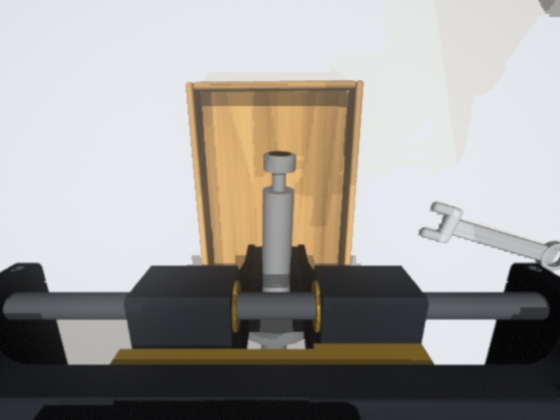

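```bash
python3 -m pendant '[[255,-0.004,0,0,0,-5.5,0],[255,0,0,0,0,-5.5,0],[255,0,0,0,0,0,0],[255,0,0,0,0,0,0]]'
python3 - <<'E'
from h import *
s=get_state(); r=R.from_quat(s['ee_rot']); print(s['tool_pos'],r.as_matrix().round(3))
print(r.inv().apply([0,0,-.09]))
E
```

```text
time: 22.05
tool_pos: [0.5275, -0.2183, 0.127]
ee_rot: [0.703, 0.705, -0.067, 0.067]
force: [-0.3, -1.0, -1.5]
grip_width: 0.172
[ 0.52752692 -0.2183224   0.12701815] [[-0.002  1.     0.   ]
 [ 0.982  0.002 -0.188]
 [-0.188 -0.    -0.982]]
[1.69510799e-02 1.20843433e-05 8.83892570e-02]
```

```bash
python3 -m pendant '[[255,0.0034,0,0.0177,0,0,0],[255,0.0034,0,0.0177,0,0,0],[255,0.0034,0,0.0177,0,0,0],[255,0.0034,0,0.0177,0,0,0],[255,0.0034,0,0.0177,0,0,0],[255,0,0,0,0,0,0],[255,0,0,0,0,0,0]]'
python3 -m pendant '[[255,0.001,0,0.005,0,0,0],[255,0.001,0,0.005,0,0,0],[255,0,0,0,0,0,0],[255,0,0,0,0,0,0]]'
python3 - <<'E'
from h import *
f=grab_frame("wrist");crop(f["image"],150,60,400,300,2.5,"pics/w15.png")
E
```

```text
time: 22.75
tool_pos: [0.527, -0.2215, 0.0374]
ee_rot: [0.705, 0.703, -0.068, 0.068]
force: [1.0, -0.1, -1.5]
grip_width: 0.173
time: 23.15
tool_pos: [0.5273, -0.22, 0.0268]
ee_rot: [0.704, 0.704, -0.068, 0.068]
force: [0.1, 0.4, -1.8]
grip_width: 0.175
```

View pics/w15.png

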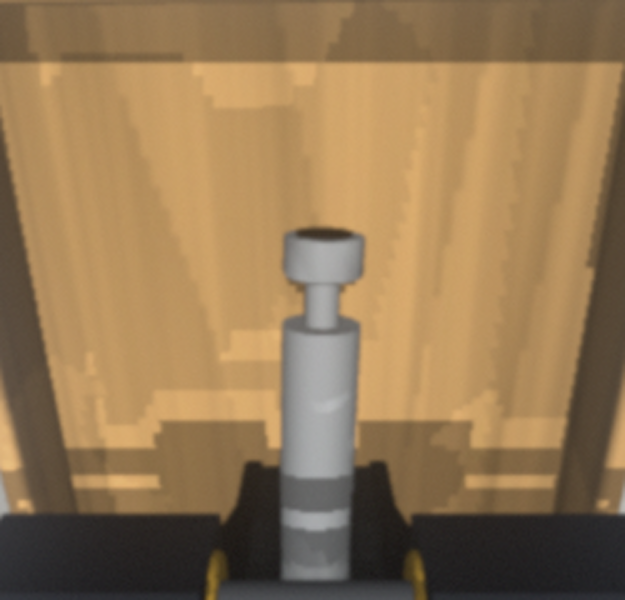

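```bash
python3 -m pendant '[[255,0.001,0,0.005,0,0,0],[255,0,0,0.002,0,0,0],[255,0,0,0,0,0,0],[255,0,0,0,0,0,0]]'
python3 -m pendant '[[255,0,0,0.001,0,0,0],[255,0,0,0.001,0,0,0],[255,0,0,0,0,0,0]]'
python3 -m pendant '[[255,0,0,0.001,0,0,0],[255,0,0,0,0,0,0]]'
```

```text
time: 23.6
tool_pos: [0.5272, -0.2205, 0.0196]
ee_rot: [0.704, 0.704, -0.068, 0.068]
force: [0.1, -1.2, -2.2]
grip_width: 0.175
time: 23.9
tool_pos: [0.5273, -0.2208, 0.0177]
ee_rot: [0.704, 0.704, -0.068, 0.068]
force: [0.2, 0.0, -2.3]
grip_width: 0.172
time: 24.1
tool_pos: [0.5275, -0.2208, 0.017]
ee_rot: [0.704, 0.704, -0.068, 0.068]
force: [-0.7, 1.4, 1.9]
grip_width: 0.176
```

```bash
python3 -m pendant '[[255,0,0,0.001,0,0,0],[205,0,0,0,0,0,0],[200,0,0,0,0,0,0],[195,0,0,0,0,0,0],[190,0,0,0,0,0,0],[180,0,0,0,0,0,0],[160,0,0,0,0,0,0],[140,0,0,0,0,0,0],[140,0,0,0,0,0,0]]'
python3 - <<'E'
from h import *
f=grab_frame("wrist");crop(f["image"],150,60,400,300,2.5,"pics/w16.png")
E
```

```text
time: 25.0
tool_pos: [0.5273, -0.2212, 0.0158]
ee_rot: [0.704, 0.704, -0.068, 0.068]
force: [1.4, -0.3, -0.2]
grip_width: 0.429
```

View pics/w16.png

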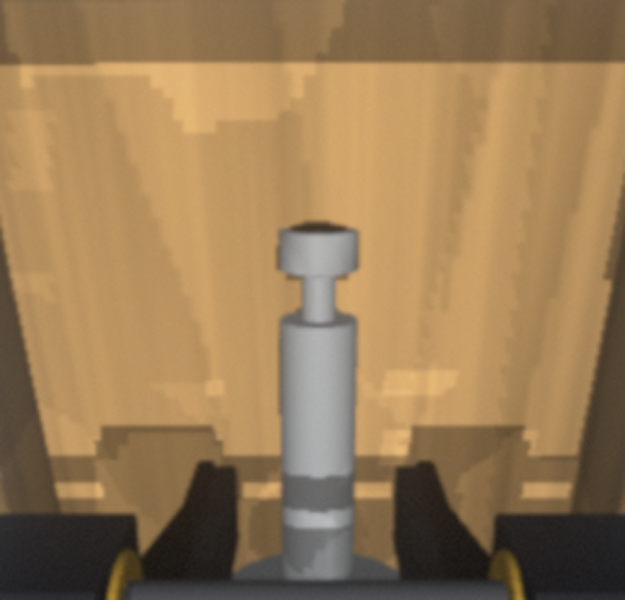

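```bash
python3 -m pendant '[[140,0,0,-0.01,0,0,0],[140,0,0,-0.02,0,0,0],[140,0,0,-0.03,0,0,0],[140,0,0,-0.04,0,0,0],[140,0,0,-0.04,0,0,0],[140,0.04,0,-0.03,0,0,0],[140,0.04,0,0,0,0,0],[140,0.04,0,0,0,0,0],[140,0.04,0,0,0,0,0],[140,0,0,0,0,0,0],[140,0,0,0,0,0,0]]'
python3 - <<'E'
from h import *
f=grab_frame("scene");cv2.imwrite("pics/s17.png",f["image"]);crop(f["image"],265,110,375,210,6,"pics/s17m.png");crop(f["image"],100,155,240,245,5,"pics/s17t.png")
f=grab_frame("top");crop(f["image"],190,195,450,290,3,"pics/t17.png")
E
```

```text
time: 26.15
tool_pos: [0.5274, -0.031, 0.1525]
ee_rot: [0.703, 0.704, -0.068, 0.068]
force: [-0.3, -0.3, 0.5]
grip_width: 0.451
```

View pics/s17.png

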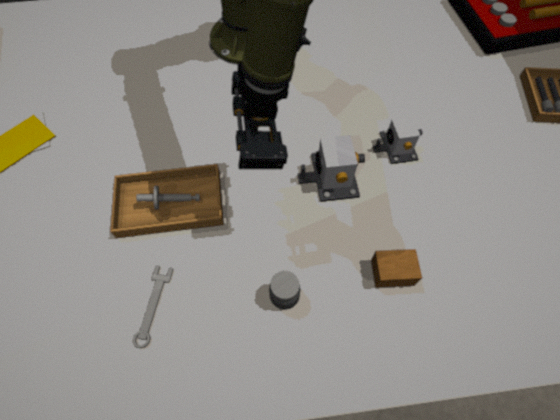

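View pics/t17.png

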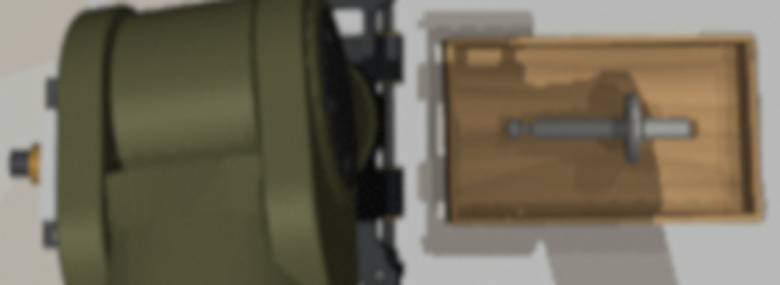

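View pics/s17t.png

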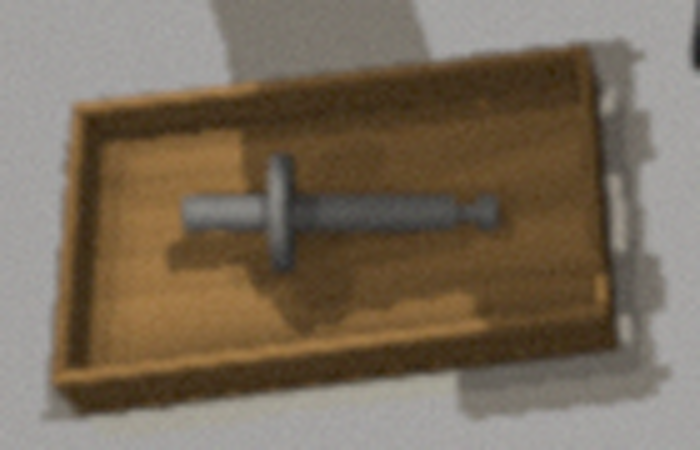

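View pics/s17m.png

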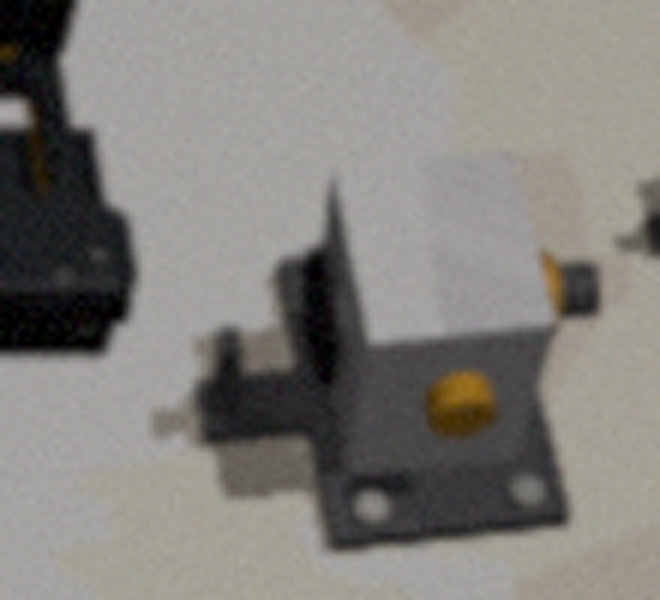

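```bash
python3 -m pendant '[[140,0,0,0,0,0,0],[140,0,0,0,0,0,0],[140,0,0,0,0,0,0],[140,0,0,0,0,0,0],[140,0,0,0,0,0,0]]'
python3 - <<'E'
from station import *
print(job_done())
E
```

```text
time: 26.75
tool_pos: [0.5274, -0.0319, 0.1521]
ee_rot: [0.704, 0.703, -0.068, 0.068]
force: [-0.6, 0.2, -0.6]
grip_width: 0.454
the job is handed in; nothing more can be done
None
```

The tube is out of the port and lying in the tray. I handed the job in at about 26.8 s, and the interface gives no verdict.

- **Release and draw:** I pushed the ring in with the shut fingers until it hit the stop, about 5.3 mm of travel. I held it there at about 25 N while opening the gripper, which pressed the collar back and drew the tube about 22 mm. The measured arm force never went above about 27 N. I had no separate reading of the force on the ring.
- **Removal and laying down:** I then let the ring spring out, turned the gripper a quarter turn, gripped the tube beside the collar and pulled it clear. I laid it in the tray tilted 11° with the inserted end down, touching the floor at about 2 N before I opened the fingers.
- **Last checks:** In the final pictures the tube lies well inside the tray walls, resting on its collar and inserted end. The ring looks sprung back out, and the jar, carton and wrench look unmoved; I judged these by eye. The arm is clear, with only sensor noise on the force reading.

No check failed or disagreed. The measured positions of the tube and ring agreed to a few millimetres between the cameras.

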